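# Uncover the wide dust port

### The job

Two dust-extraction outlets stand on the bench, each shut by a flat cover that swings on a single pin. Open the one with the larger round port for the sander's hose: swing its cover aside on its pin until the whole round opening is uncovered, and leave it there. Leave the cover of the smaller port as it is.

Things in the scene. Friction and masses are not known exactly. Their poses are not given: they have to be found in the camera images.
- wide_port: Outlet to open: fixed grey box 100 x 160 x 50 mm (x, y, z), ribbed black pipe stub on its +x side. Origin: centre of its underside, on the bench; x across the box, y along it, z up. Round opening 60 mm wide centred at (0, -30) mm, in a black collar 68 mm wide, top z = 56 mm. Upright pivot pin of the cover at (0, +40) mm, steel head up to z = 68 mm.
- wide_cover (a joint): Angle of the larger cover (flat aluminium, z = 57 to 62 mm, disc 74 mm wide, 22 mm arm and tab) about its pin, rad: 0 = shut; grows counterclockwise from above, the knob going from the box's -y end towards its +x side; stop at 1.75. Starts at 0 to 0.25; opening wholly clear from 1.0 on. Light friction (0.5 N at the knob); stays where left.
- wide_cover_knob (a point): Grip point on the larger cover's knob: an upright black cylinder 16 mm in diameter, 34 mm tall (z = 62 to 96 mm), on the cover's tab 115 mm from the pin axis. The point lies on the knob's axis, 11 mm below its top and 23 mm above the plate, and moves with the cover.
- narrow_cover_knob (a point): The same point on the like knob of the smaller port's cover, which must stay where it is. That outlet has the same box, pin, knob and layout, but an opening of 36 mm and a cover disc of 48 mm.

How it is judged:
By the outcome, as a careful person would: the job done as asked, in the order asked, and still so for the second after the job is handed in, with the robot touching nothing.
It also fails if it takes over 34 s, if anything falls off the work surface, if the arm or the gripper's body presses on something with over 40 N, if the wrist force passes 120 N, or if a joint passes its speed limit or range.

### The arm

A 7-joint arm with a two-finger parallel gripper is mounted at the origin on the work surface; the furniture and walls round the work are solid. World frame = base frame: x ahead of the robot, y to its left, z up, the work surface at z = 0. Lengths are in m, angles in rad, forces in N, time in s.
With the tool pointing down it reaches from about 0.425 to 0.825 m from the base axis. Payload 3.6 kg.
Tool frame: the origin (TCP) lies midway between the tips of the shut fingers; the grasp point (between the pads) lies 19 mm behind it (env.grip_depth is the z of the grasp point in the tool frame, in m); z points along the fingers, y is the line along which they close (so a half turn about z gives the same grasp; the last joint's range is limited). The gripper opens to 93 mm and grips with 3 to 60 N. Pads are 15 mm wide; open, the fingers measure 128 mm over their backs; the gripper's body (75 mm by 188 mm) begins 65 mm behind the grasp point.
Start: joints at [1.113, 0.615, -0.013, 1.423, 0.008, 1.103, -0.04], TCP at [0.272, -0.59, 0.219] pointing down, gripper open.
Joint ranges: [-3.12, 3.12], [-0.3, 2.06], [-1.34, 1.32], [0.26, 2.42], [-1.36, 4.5], [0.01, 1.98], [-2.84, 2.84]. Speed limits (rad/s): [2.79, 2.79, 3.14, 3.14, 3.14, 3.14, 3.14].

### API

Orientations are given as a unit quaternion [w, x, y, z].
In Python, from bench import env gives the robot as it stands.
- The arm moves only by the shell command python3 -m inch 'ROWS'. ROWS is text: rows parted by semicolons, each of 7 numbers parted by spaces: the gripper command: -1 is shut, 1 is fully open, values between are in proportion, then the shift along the world's x, y, z in mm, then the turn, a rotation vector about the world's x, y, z in degrees. A call has 1 to 12 rows; each row shifts and turns the commanded pose from where the row before left it; what a row does not reach is not made up. A row lasts 1/8 s, in which the tool goes at most 62.5 mm and 10.7 degrees, less where a joint would pass 70% of its speed; a pose out of reach is approached as far as the arm can. A call is refused whole if a number of a shift passes 62.5 or a number of a turn 10.7, either way. A call with a gripper value outside its range is refused whole. The fingers move at their own pace and stop on an object; the grip force is fixed at half the most. Time passes only in rows, so rows that do not move let the fingers close. It gives the time, the measured TCP pose, the force, the opening and the grip force at its end, in the units of the state.
- env.get_state(): the state, without advancing time (a new reading comes with each control period).
- env.grab_frame(name): name is "scene" or "top" or "wrist"; returns the picture (384x512x3 uint8, red, green, blue); there is no depth.
- env.calibration(name): a dict with "camera_matrix" (3x3 intrinsics, pixels), "extrinsics" (4x4, takes a point from camera to world coordinates); the wrist camera has in their place "T_tool_cam" (4x4, takes a point from camera to tool coordinates, whose origin is the TCP and whose axes are the flange's). Camera axes: x right, y up, looking along -z (the intrinsics and any distortion apply to the point x, -y, -z); pixel columns grow to the right and rows downward; lengths in m; the calibration is good to about 2 mm. A picture is of the moment at which its call begins: read the wrist's pose just before it. calibration takes no time and is no camera call.
- env.close_job(): hands the job in; it is judged then, once.
The state is a dict: "time_s": time; "joint_pos": joint angles; "qd": joint speeds; "effort": joint torques, N m; "ee_pos": TCP position; "orientation": TCP orientation; "force": force on the tool from outside, world axes, zero at the start; "wrist_torque": the same for the moment, N m; "finger_gap": finger opening in m; "grip_force": force on a finger pad.
Only numpy, scipy, OpenCV 4.12 (cv2) and the standard library are available. Lean on these libraries where they do the work, as an engineer would, in place of code of your own. Each camera call takes 0.05 s, during which the arm holds its last target. There are 200 camera calls.

## Working session

There is one attempt and no reset: what is moved stays moved. The work goes in short steps, Python scripts to look and compute and a shell command to move; the robot and the scene stay as the last step left them, time stands still between calls to the robot, and variables do not carry over. Pictures are saved under pics/ and viewed, at most 10 in all, crops included, and the job is handed in when it is done.

```bash
ls; mkdir -p pics; python3 - <<'E'
from bench import env
import cv2,numpy as np
s=env.get_state();print(s['time_s'],s['ee_pos'],s['orientation'],s['finger_gap'],env.grip_depth)
for n in ['top','scene']:
    c=env.calibration(n);print(n,c)
    cv2.imwrite(f'pics/{n}0.png',env.grab_frame(n)[:,:,::-1])
E
```

```text
pics
0.0 [ 0.27170953 -0.58960762  0.21748637] [-1.25198257e-03  9.76774186e-01  2.14267426e-01 -3.02793043e-04] 0.09296260945988907 -0.0188
top {'camera_matrix': array([[363.72073377,   0.        , 258.44982209],
       [  0.        , 363.72073377, 185.7259133 ],
       [  0.        ,   0.        ,   1.        ]]), 'extrinsics': array([[ 0.01889227,  0.99570186, -0.09066916,  0.37444918],
       [-0.99978917,  0.01808421, -0.0097255 , -0.03235615],
       [-0.00804402,  0.09083378,  0.99583358,  0.97747011],
       [ 0.        ,  0.        ,  0.        ,  1.        ]])}
scene {'camera_matrix': array([[436.09190286,   0.        , 256.90355481],
       [  0.        , 436.09190286, 182.33655373],
       [  0.        ,   0.        ,   1.        ]]), 'extrinsics': array([[-0.78427511,  0.45601691, -0.42066748,  0.074146  ],
       [-0.62007144, -0.55363829,  0.55587413,  0.47214726],
       [ 0.02059038,  0.69680213,  0.7169678 ,  0.71978306],
       [ 0.        ,  0.        ,  0.        ,  1.        ]])}
```

View pics/top0.png

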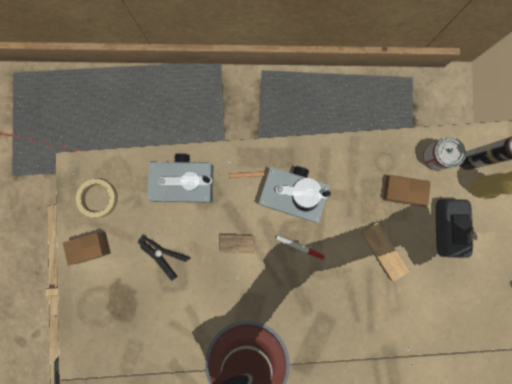

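View pics/scene0.png

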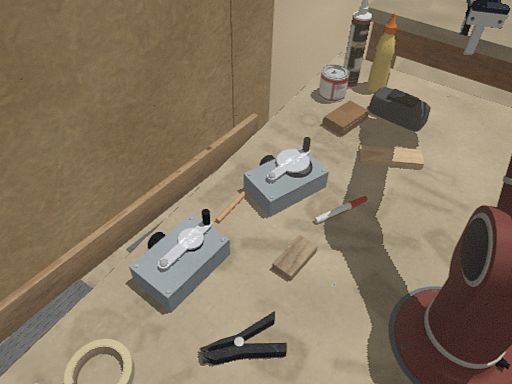

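```bash
cat > h.py <<'E'
import numpy as np
from bench import env
def ray(name,uv,z):
    c=env.calibration(name);K=c['camera_matrix'];T=c['extrinsics']
    p=np.linalg.inv(K)@[uv[0],uv[1],1]
    d=T[:3,:3]@(p*[1,-1,-1]);o=T[:3,3]
    return o+d*(z-o[2])/d[2]
E
python3 - <<'E'
import cv2,numpy as np
from h import *
im=cv2.imread('pics/top0.png');
c=im[150:235,235:350];cv2.imwrite('pics/crop0.png',cv2.resize(c,None,fx=6.5,fy=6.5,interpolation=cv2.INTER_CUBIC))
im2=cv2.imread('pics/scene0.png');c=im2[125:220,230:345];cv2.imwrite('pics/crop1.png',cv2.resize(c,None,fx=6,fy=6,interpolation=cv2.INTER_CUBIC))
E
```

```text
(no output)
```

View pics/crop0.png

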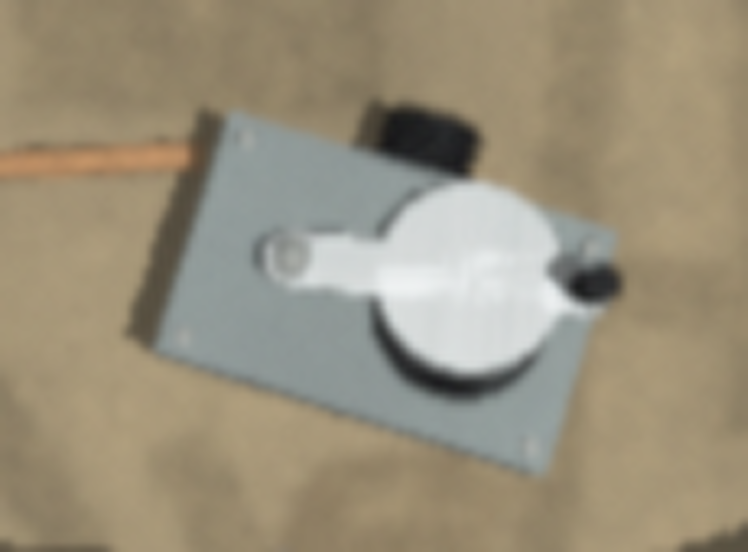

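View pics/crop1.png

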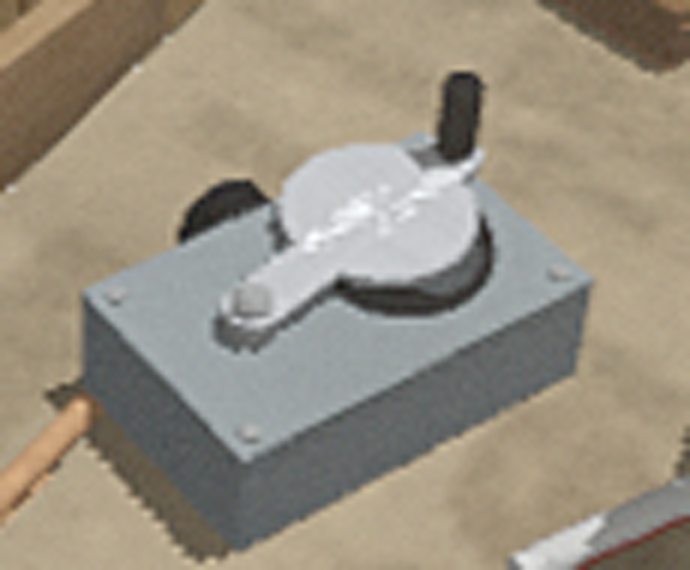

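The top crop shows the pin head at crop (290,255), the knob top at about (600,284), and the box corners at (230,112), (616,235), (545,475) and (155,350). The scene crop shows the knob top centre at about (463,80) and the pin head at (253,297). The right-hand port has the larger disc, with its collar showing beside the cover, so the cover is already slightly open.

```bash
python3 - <<'E'
from h import *
np.set_printoptions(precision=4,suppress=True)
t=lambda u,v:(235+(u+.5)/6.5-.5,150+(v+.5)/6.5-.5)
s=lambda u,v:(230+(u+.5)/6-.5,125+(v+.5)/6-.5)
C=np.array([ray('top',t(*p),.05) for p in [(230,112),(616,235),(545,475),(155,350)]])
print('sides',[np.linalg.norm(C[i]-C[i-1]) for i in range(4)],'centre',C.mean(0))
ex=(C[0]-C[3]+C[1]-C[2])[:2];ey=(C[0]-C[1]+C[3]-C[2])[:2]
yaw=np.arctan2(ex[1],ex[0]);yaw2=np.arctan2(-ey[0],ey[1]);print('yaw',yaw,yaw2)
y=(yaw+2*yaw2)/3;R=np.array([[np.cos(y),-np.sin(y)],[np.sin(y),np.cos(y)]])
pin0=C.mean(0)[:2]+R@[0,.04]
pin=ray('top',t(290,255),.068);kn=ray('top',t(600,284),.096)
pin1=ray('scene',s(253,297),.068);kn1=ray('scene',s(463,80),.096)
print('pin',pin0,pin,pin1,'knob',kn,kn1)
for p,k in((pin0,kn),(pin1,kn1)):
    d=k[:2]-p[:2];l=R.T@d;print(np.linalg.norm(d),'theta',np.arctan2(l[0],-l[1]))
p=(pin0+pin[:2]+pin1[:2])/3
for th in [0,.1,.2,.3,.6,.9,1.2,1.3,1.4]:
    print(th,p+R@(.115*np.array([np.sin(th),-np.cos(th)])))
st=env.get_state();from scipy.spatial.transform import Rotation as Ro
q=st['orientation'];M=Ro.from_quat([q[1],q[2],q[3],q[0]]).as_matrix();print(M)
E
```

```text
sides [np.float64(0.09871126110807406), np.float64(0.15936354805741204), np.float64(0.09838435240446182), np.float64(0.15966134617530114)] centre [ 0.4379 -0.1144  0.05  ]
yaw -0.28497655411099326 -0.2925207762396382
pin [ 0.4494 -0.0761] [ 0.4504 -0.0756  0.068 ] [ 0.4474 -0.0725  0.068 ] knob [ 0.4394 -0.1901  0.096 ] [ 0.44   -0.1899  0.096 ]
0.11441900164812108 theta 0.2022408233286983
0.11770049644664815 theta 0.2271210411828945
0 [ 0.4162 -0.1849]
0.1 [ 0.4273 -0.1876]
0.2 [ 0.4387 -0.1893]
0.3 [ 0.4502 -0.1897]
0.6 [ 0.4841 -0.1842]
0.9 [ 0.5149 -0.169 ]
1.2 [ 0.5399 -0.1453]
1.3 [ 0.5464 -0.1359]
1.4 [ 0.5521 -0.1259]
[[ 0.9082  0.4185 -0.001 ]
 [ 0.4185 -0.9082  0.0021]
 [-0.     -0.0023 -1.    ]]
```

```bash
python3 -m inch '-1 16 48 0 0 0 0;-1 16 48 0 0 0 0;-1 16 48 0 0 0 0;-1 16 48 0 0 0 0;-1 16 48 0 0 0 0;-1 16 48 0 0 0 0;-1 16 48 0 0 0 0;-1 16 48 0 0 0 0;-1 0 0 -30 0 0 0;-1 0 0 0 0 0 0'
```

```text
time_s: 1.35
ee_pos: [0.3985, -0.2052, 0.1872]
orientation: [-0.002, 0.977, 0.215, -0.002]
force: [-1.0, -0.0, 0.7]
finger_gap: 0.001
grip_force: 0.0
```

```bash
python3 -m inch '-1 0 0 -40 0 0 0;-1 0 0 -40 0 0 0;-1 0 0 -25 0 0 0;-1 0 0 -7 0 0 0;-1 0 0 0 0 0 0' && python3 - <<'E'
from h import *
import cv2
a=cv2.resize(env.grab_frame('scene')[110:220,200:345],None,fx=4,fy=4);b=cv2.resize(env.grab_frame('top')[140:250,235:380],None,fx=4,fy=4)
cv2.imwrite('pics/pre.png',cv2.resize(np.hstack([a,b])[:,:,::-1],(800,303)))
E
```

```text
time_s: 1.98
ee_pos: [0.4003, -0.2071, 0.0771]
orientation: [0.0, 0.977, 0.214, 0.0]
force: [-0.1, -0.3, 0.7]
finger_gap: 0.0009
grip_force: 0.0
```

View pics/pre.png

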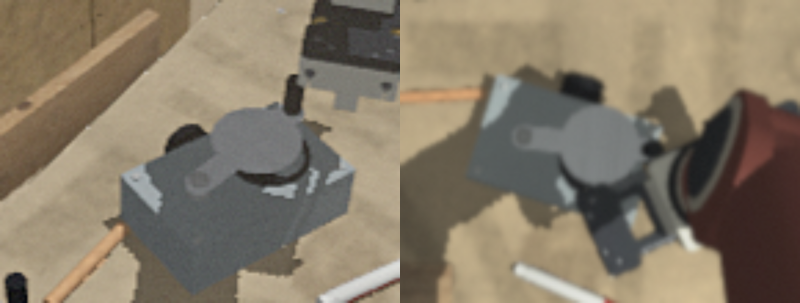

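The scene half shows the shut fingers on the robot's side of the upright knob at (293,95), with nothing touched. I'll now push the knob along its arc.

```bash
python3 -m inch '-1 12 5 0 0 0 0;-1 12 6 0 0 0 0;-1 15 1 0 0 0 0;-1 15 2 0 0 0 0;-1 15 2 0 0 0 0;-1 15 7 0 0 0 0;-1 16 8 0 0 0 0;-1 12 12 0 0 0 0;-1 13 12 0 0 0 0;-1 6 7 0 0 0 0;-1 5 7 0 0 0 0;-1 0 0 0 0 0 0' && python3 - <<'E'
from h import *
import cv2
a=cv2.resize(env.grab_frame('scene')[110:220,200:345],None,fx=4,fy=4);b=cv2.resize(env.grab_frame('top')[140:250,235:380],None,fx=4,fy=4)
cv2.imwrite('pics/post.png',cv2.resize(np.hstack([a,b])[:,:,::-1],(800,303)))
E
```

```text
time_s: 3.58
ee_pos: [0.5364, -0.1364, 0.0766]
orientation: [-0.0, 0.977, 0.215, 0.0]
force: [-0.6, 0.6, -0.8]
finger_gap: 0.0001
grip_force: 0.0
```

View pics/post.png

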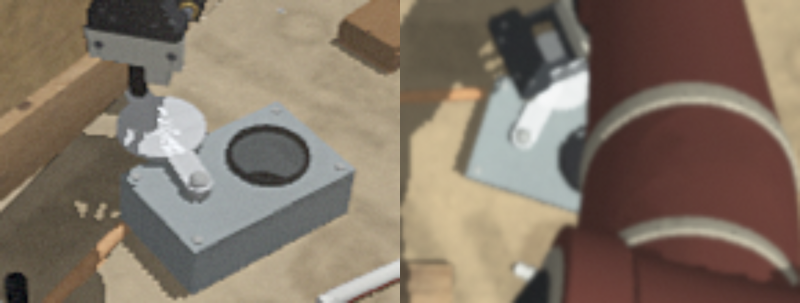

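The opening at (267,155) in the scene half is wholly uncovered, and the cover has swung past the box's far side. I'll back off the knob, then rise.

```bash
python3 -m inch '-1 -10 -5 0 0 0 0;-1 -16 -8 0 0 0 0;-1 0 0 30 0 0 0;-1 0 0 50 0 0 0;-1 0 0 50 0 0 0;-1 -10 -50 0 0 0 0;-1 -10 -60 0 0 0 0;-1 -10 -60 0 0 0 0;-1 0 -60 0 0 0 0;-1 0 0 0 0 0 0;-1 0 0 0 0 0 0' && python3 - <<'E'
from h import *
import cv2
a=cv2.resize(env.grab_frame('scene')[110:290,100:345],None,fx=2,fy=2);b=cv2.resize(env.grab_frame('top')[140:250,135:340],None,fx=2,fy=2);b=cv2.resize(b,(a.shape[1],a.shape[0]*6//10))
cv2.imwrite('pics/end.png',np.vstack([a,b])[:,:,::-1])
E
```

```text
time_s: 5.05
ee_pos: [0.4787, -0.38, 0.2061]
orientation: [-0.001, 0.977, 0.214, -0.0]
force: [0.3, 0.9, 0.4]
finger_gap: -0.0
grip_force: 0.0
```

View pics/end.png

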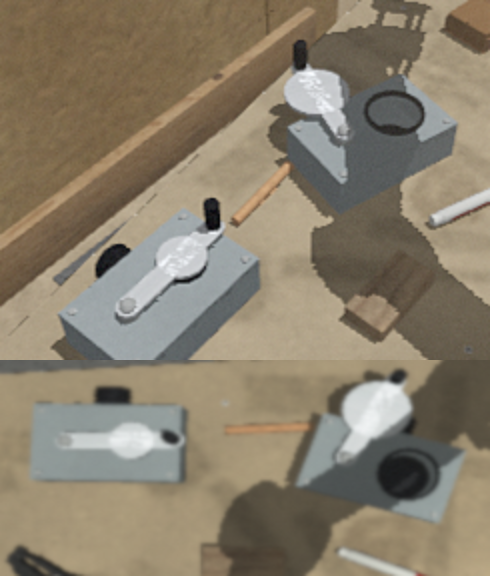

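The larger port's opening is fully clear: at (395,113) in the scene part and (408,475) in the top part. The smaller cover sits as it did at the start, and the arm is away from everything.

```bash
python3 -c "
from bench import env
print(env.close_job())"
```

```text
the job is handed in; nothing more can be done
None
```

The larger port's cover is swung aside with its round opening fully uncovered, the smaller port's cover was left as it was, and the job was handed in at about 5 s of the 34 s allowed; no verdict came back.

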